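Tuck the last slat under the lapped end board of a log-basket bottom and hold it down

TASK

The slatted bottom of a log basket is being laid up on the assembly board and the slat of one bay is still missing. Lift the full-length loose slat (not the short offcut) out of the stock basket and tuck one end of it under the lapped end board, in the empty bay, without lifting that board, until it butts home; it lies straight between the bay's pencil lines and flat on both bearers. Finish while holding it there, pressed down firmly on the bearers ready for tacking, and leave the other things on the table alone.

Things in the scene. Friction and masses are not known exactly. Their poses are not given: they have to be found in the camera images.
- slat: the loose slat: plain pale wood, 220 long x 34 wide x 6 thick (mm), about 35 g, both ends alike. Origin at the centre of its underside, x along its length, z up through its thickness. Starts lying flat in the stock basket, on the two runners, roughly along the basket's long side
- offcut: short offcut of the same slat stock, 110 x 34 x 6 mm, lying in the other half of the stock basket; not to be used. Origin at the centre of its underside, x along its length
- basket: stock basket: shallow open wooden basket, 290 (its x) x 210 (its y) x 55 mm high, walls 6, fixed. Origin: centre of its underside. Floor 6 mm above the origin; two runners 16 wide along y, at x = -70 and +70, tops 15 mm above the origin, carry the slat and the offcut. These lie 40 to 50 mm either side of its middle line: at least 25 mm is free on both sides of the slat at its middle
- base_panel: plywood assembly board 300 (x) x 280 (y) x 12 mm lying fixed on the table, carrying the basket bottom in progress. Origin at the centre of its underside, z up, x pointing from the open front (nearer the robot) to the end with the lapped end board. At x = +100 mm is the face of the spacer strip (8 high) against which slats butt
- bearers: the two fixed wooden bearers on the assembly board on which the slats lie, 250 mm along y, tops 37 mm above the panel's origin (25 above the plywood). Same origin and axes as base_panel. Front bearer: x = -118 to -92 mm. Rear rail: x = +25 to +120 mm, of which +25 to +60 is open in front of the lapped board and the rest lies under it. Between the bearers, x = -92 to +25, it is open down to the plywood, so fingers can reach below a slat there
- lap_edge (a point): middle of the lower front edge of the lapped end board (250 along y x 62 x 6 mm). It lies at x = +60 mm of base_panel, 8 mm above the bearer tops: the slot under it is 8 high and 40 deep, up to the spacer face. Turns with the board: x towards the slot's depth
- end_board (a joint): lift of the lapped end board, rad: 0 lying down, grows as its front edge is lifted; it turns about its rear edge, 62 mm behind the front edge, and a light spring (about 1.6 N at the edge) holds it down
- bay: the empty bay, marked by pairs of pencil lines 36 mm apart on both bearers. Origin on the bay's centre line, at the height of the bearer tops, at the spacer face where the slat's end butts; x towards the spacer (along the panel's x), z up. A slat that is home has its centre 110 mm from here, at x = -110 mm
- fitted_slat_1: a slat already tacked in its bay, same size, fixed; origin as for the bay (its underside, at its butted end), the slat runs 220 mm to -x. The three bays are 78 mm apart, so 44 mm is free between neighbouring slats; which bay is empty varies
- fitted_slat_2: the other slat already tacked in its bay; as fitted_slat_1
- hammer: tack hammer lying on the table, 260 mm long, to be left alone. Origin near its middle
- tack_jar: clear jar of tacks with a steel cap, 60 across, 75 high, to be left alone. Origin at the centre of its underside
- spray_bottle: clear spray bottle with a white trigger head, 72 across, 195 high, to be left alone. Origin at the centre of its underside
There are look-alikes about, which are no part of the job. What is shaped like the slat but blue is not meant.

How it is judged:
On the way, in this order (a step that is already met when the one before it is completed fails the run):
1. the slat is lifted clear out of the stock basket (z of slat in the frame of basket above 0.07 m and contact force between the fingers and slat above 1 N), for 0.1 s.
2. one end of the slat is at least 10 mm under the lapped board, in the empty bay (x of slat in the frame of bay between -0.14 and -0.09 m and y of slat in the frame of bay between -0.02 and 0.02 m and z of slat in the frame of bay below 0.01 m and angle between the x axis of slat and the x axis of bay, either way round below 0.2 rad and value of joint end_board below 0.07 rad), for 0.1 s.
At the end, for the whole second after the job is handed in: the slat lies in the empty bay, butted home under the lapped board (within 6 mm), centred within 7 mm, straight within 0.06 rad and flat on the bearers; the lapped board lies down; the fingers still hold the slat, pressing it on the bearers with over 3 N (x of slat in the frame of bay between -0.116 and -0.105 m and y of slat in the frame of bay between -0.007 and 0.007 m and z of slat in the frame of bay between -0.0025 and 0.002 m and angle between the x axis of slat and the x axis of bay, either way round below 0.06 rad and angle between slat's own z axis and vertical below 0.03 rad and value of joint end_board below 0.02 rad and contact force between slat and bearers above 3 N and contact force between the fingers and slat above 2 N and linear speed of slat below 0.02 m/s); the arm keeps its last pose, push and grip.
It fails at once if the lapped end board is lifted (its front edge by more than 4 mm, 0.07 rad) (value of joint end_board above 0.07 rad).
It fails at once if the offcut is moved by more than 30 mm (distance of offcut from where it was at the start of the episode above 0.03 m).
It fails at once if the hammer is moved by more than 30 mm (distance of hammer from where it was at the start of the episode above 0.03 m).
It fails at once if the tack jar is moved by more than 30 mm (distance of tack_jar from where it was at the start of the episode above 0.03 m).
It fails at once if the spray bottle is moved by more than 30 mm (distance of spray_bottle from where it was at the start of the episode above 0.03 m).
It also fails if it takes over 40 s, if anything falls off the work surface, if the arm or the gripper's body presses on something with over 40 N, if the wrist force passes 120 N, or if a joint passes its speed limit or range.

ROBOT

A 7-joint arm with a two-finger parallel gripper is mounted at the origin on the work surface. World frame = base frame: x ahead of the robot, y to its left, z up, the work surface at z = 0. Lengths are in m, angles in rad, forces in N, time in s.
With the tool pointing down it reaches from about 0.4 to 0.9 m from the base axis. Payload 5.6 kg.
Tool frame: the origin (TCP) lies at the very end of the fingers, on their centre line; the grasp point (between the pads) lies 19 mm behind it; z points along the fingers, y is the line along which they close (so a half turn about z gives the same grasp; the last joint's range is limited). The gripper opens to 92 mm and grips with 3 to 60 N. Pads are 20 mm wide; open, the fingers measure 128 mm over their backs; the gripper's body (75 mm by 189 mm) begins 69 mm behind the grasp point.
Start: joints at [1.271, 0.468, -0.012, 1.603, 0.006, 1.071, -0.056], TCP at [0.165, -0.629, 0.215] pointing down, gripper open.
Joint ranges: [-2.53, 2.53], [-0.31, 2.02], [-1.57, 1.55], [0.28, 2.44], [-1.29, 4.43], [0.15, 1.84], [-2.92, 2.92]. Speed limits (rad/s): [2.57, 2.57, 3.14, 3.14, 3.14, 3.14, 3.14].

INTERFACE

Orientations are given as [roll, pitch, yaw] about the fixed x, y, z axes, in that order (R = Rz(yaw) Ry(pitch) Rx(roll)).
In Python, from plant import telemetry, camera, r gives the robot as it stands.
- The arm moves only by the shell command python3 -m creep 'ROWS' [OPENING] [FORCE]. ROWS is JSON, a list of rows, each a list of 4 numbers: the shift along the world's x, y, z in mm, then the turn about the world's z in degrees. In form: [[x, y, z, roll], ...]. A call has 1 to 10 rows; each row is the pose to reach, as a shift and turn from the pose commanded when the call began; what a row does not reach only later rows make up. A row lasts 1/12 s, in which the tool goes at most 41.7 mm and 7.16 degrees, less where a joint would pass 70% of its speed; a pose out of reach is approached as far as the arm can. A call with a gripper value outside its range is refused whole. OPENING is the closure, from 0 (fully open) to 1 (shut), set as the call begins (- or left out, the last holds). The fingers move at their own pace and stop on an object; FORCE is the grip in N (left out, the last holds). Time passes only in rows, so rows that repeat a pose let the fingers close. It gives the time, the measured TCP pose, the force, the opening and the grip force at its end, in the units of the state.
- telemetry.get_state(): the state, without advancing time (a new reading comes with each control period).
- camera(name): name is "side" or "top" or "wrist"; returns a dict with "pixels" (384x512x3 uint8, red, green, blue), "camera_matrix" (3x3 intrinsics, pixels), "rvec" (rotation vector, rad) and "tvec" (3), from world to camera coordinates, as OpenCV has them. Camera axes: x right, y down, z forward; pixel columns grow to the right and rows downward; lengths in m; the calibration is good to about 2 mm. A picture is of the moment at which its call begins. There is no depth.
- r.sign_off(): hands the job in; it is judged then, once.
The state is a dict: "time": time; "joint_positions": joint angles; "joint_vel": joint speeds; "joint_torque": joint torques, N m; "position": TCP position; "tcp_rot": TCP orientation; "force": force on the tool from outside, world axes, zero at the start; "wrist_torque": the same for the moment, N m; "opening": opening from 0.0 (shut) to 1.0 (fully open); "grip_force": force on a finger pad.
Only numpy, scipy, OpenCV 4.12 (cv2) and the standard library are available. Lean on these libraries where they do the work, as an engineer would, in place of code of your own. Each camera call takes 0.05 s, during which the arm holds its last target. There are 200 camera calls.

## Working session

There is one attempt and no reset: what is moved stays moved. The work goes in short steps, Python scripts to look and compute and a shell command to move; the robot and the scene stay as the last step left them, time stands still between calls to the robot, and variables do not carry over. Pictures are saved under pics/ and viewed, at most 10 in all, crops included, and the job is handed in when it is done.

```bash
mkdir -p pics
cat > h.py <<'E'
import numpy as np, cv2
from plant import telemetry, camera, r
def shot(n,f):
    c=camera(n); cv2.imwrite(f'pics/{f}.png',c['pixels'][...,::-1]); np.savez(f'pics/{f}.npz',**c); return c
def load(f): return dict(np.load(f'pics/{f}.npz'))
def ray(c,uv,z):
    R=cv2.Rodrigues(c['rvec'])[0]; K=c['camera_matrix']; t=np.ravel(c['tvec'])
    o=-R.T@t; d=R.T@np.linalg.inv(K)@np.array([uv[0],uv[1],1.]); return o+d*(z-o[2])/d[2]
def proj(c,p): return cv2.projectPoints(np.float64(p).reshape(-1,3),c['rvec'],c['tvec'],c['camera_matrix'],None)[0][:,0]
E
python3 - <<'E'
from h import *
for n in('top','side','wrist'):
    c=shot(n,n+'0'); print(n, (-cv2.Rodrigues(c['rvec'])[0].T@np.ravel(c['tvec'])).round(3))
a=[cv2.imread(f'pics/{n}0.png') for n in('top','side')]
cv2.imwrite('pics/t0.png',cv2.resize(a[0],(800,600),interpolation=cv2.INTER_CUBIC))
cv2.imwrite('pics/s0.png',cv2.resize(a[1],(800,600),interpolation=cv2.INTER_CUBIC))
s=telemetry.get_state();print(s['time'],s['position'],s['tcp_rot'],s['force'],s['opening'])
E
```

```text
top [0.318 0.057 1.311]
side [0.08  1.181 1.017]
wrist [ 0.244 -0.608  0.384]
0.15 [ 0.16492492 -0.62829194  0.21386231] [-3.14024943e+00  1.11932062e-04  2.56722772e-01] [-0.32640109 -0.41725681  0.0309998 ] 1.0010752695729637
```

View pics/t0.png

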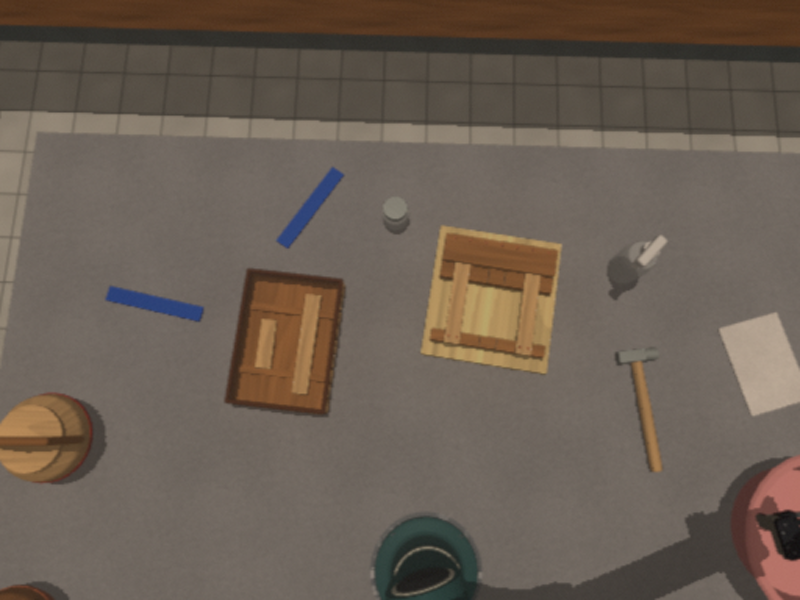

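View pics/s0.png

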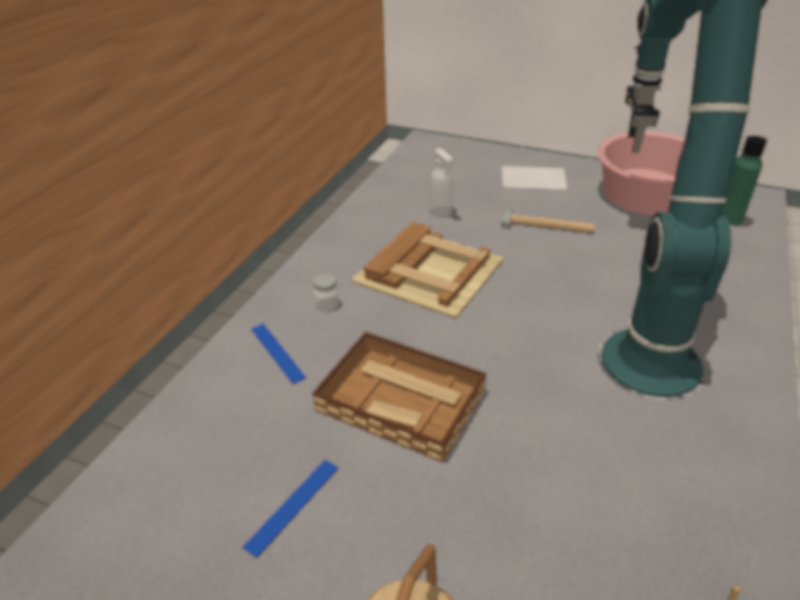

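The top view shows four slat-like things. The pale long piece at (307,343) in the basket matches the description. The pale short one at (265,343) is the offcut, and the blue ones at (310,207) and (155,303) are look-alikes. The fitted slats are at (457,303) and (528,314), so the middle bay, around (492,310), is empty. An enlarged crop will confirm this.

Run:
```python
from h import *
c=load('top0'); im=c['pixels'][...,::-1]
x0,y0=140,140
cv2.imwrite('pics/crop1.png',cv2.resize(im[y0:y0+130,x0:x0+225],None,fx=3.5,fy=3.5,interpolation=cv2.INTER_CUBIC))
hsv=cv2.cvtColor(im,cv2.COLOR_BGR2HSV)
for p in [(197,220),(169,220),(293,194),(338,201),(315,195),(180,200),(282,225),(315,220)]: print(p,hsv[p[1],p[0]],end=' ')
# rough panel pose
q=[ray(c,np.array(p)*.64,0.012)[:2] for p in [(442,227),(561,243),(547,373),(422,354)]]
print(np.round(q,4), np.mean(q,0))
q=[ray(c,np.array(p)*.64,0.021)[:2] for p in [(305,294),(321,296),(309,394),(292,391)]]
print(np.round(q,4), np.mean(q,0))
```

```text
(197, 220) [ 16 133 171] (169, 220) [ 15 132 164] (293, 194) [ 16 132 170] (338, 201) [ 16 131 167] (315, 195) [ 19 117 183] (180, 200) [ 13 153 105] (282, 225) [ 19 119 180] (315, 220) [ 13 153 133] [[ 0.7386 -0.0229]
 [ 0.7084 -0.295 ]
 [ 0.4123 -0.2578]
 [ 0.4462  0.0165]] [ 0.576375   -0.13980545]
[[0.5715 0.2798]
 [0.568  0.244 ]
 [0.3523 0.2582]
 [0.3577 0.2951]] [0.46238464 0.26926644]
```

View pics/crop1.png

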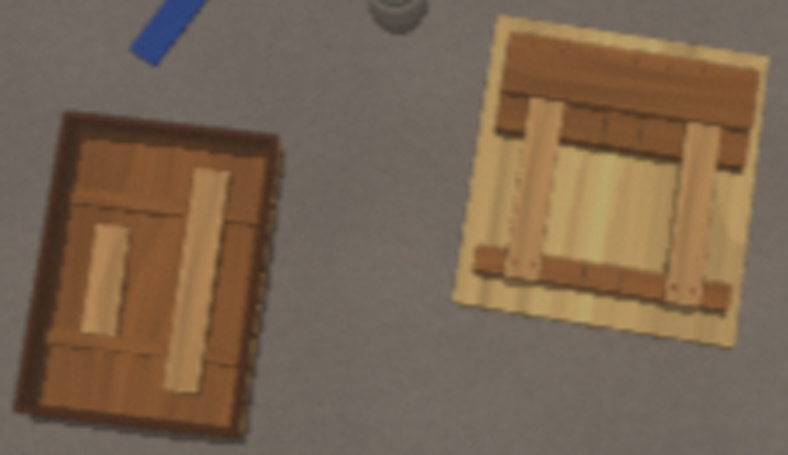

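The crop confirms it. The long pale slat is at crop (197,280) and the offcut at (105,278). The empty bay is the middle one, with pencil lines at about (604–641,125) on the rear rail and (585–620,271) on the front bearer.

```bash
cat > m.py <<'E'
from h import *
def rect(c,seed,z,thr=20,roi=None):
    im=cv2.resize(c['pixels'],None,fx=6,fy=6,interpolation=cv2.INTER_CUBIC)
    v=im.max(2)
    return im,v
c=load('top0'); im=cv2.resize(c['pixels'],None,fx=4,fy=4,interpolation=cv2.INTER_CUBIC)
hsv=cv2.cvtColor(im,cv2.COLOR_RGB2HSV)
def comp(m,uv):
    n,l=cv2.connectedComponents(m.astype(np.uint8)); return (l==l[int(uv[1]*4),int(uv[0]*4)])
def world(m,z):
    k=cv2.findContours(m.astype(np.uint8),cv2.RETR_EXTERNAL,cv2.CHAIN_APPROX_NONE)[0]; k=max(k,key=cv2.contourArea)[:,0]
    w=np.array([ray(c,(p+.5)/4-.5,z)[:2] for p in k],np.float32)*1000
    (a,b),s,ang=cv2.minAreaRect(w)
    if s[0]<s[1]: ang-=90
    return np.round([a,b,*s,(ang+45)%180-45],1)
V=hsv[...,2].astype(int);S=hsv[...,1]
for t in (135,145,155):
  print(t,'slat',world(comp(V>t,(197,220)),.021),'off',world(comp(V>t,(169,220)),.021))
for t in (70,85): print('panel',world(comp(S>t,(315,220)),.010))
for t in (60,70,85): print('basket',world(comp(S>t,(180,200)),.03))
p0=(140,140)
def cr(p,z): return ray(c,np.array([p[0]/3.5+p0[0]-.36,p[1]/3.5+p0[1]-.36]),z)[:2]*1000
for name,pts,z in [('lines rear',[(604,125),(641,125)],.037),('lines front',[(585,271),(620,271)],.037),
 ('fit1',[(531,98),(561,101),(536,280),(507,275)],.043),('fit2',[(688,122),(719,126),(698,304),(667,300)],.043)]:
  q=np.array([cr(p,z) for p in pts]); print(name,q.mean(0).round(1))
E
python3 m.py
```

```text
135 slat [464.4 274.3  40.6 221.4  -4.5] off [454.2 361.2 123.6  48.7   5.2]
145 slat [463.9 272.5  35.3 218.8  -4.7] off [460.4 361.1  33.1 107.2  -4.3]
155 slat [463.6 272.6  31.9 216.1  -4.7] off [460.7 361.2  30.9 104.5  -3.9]
panel [ 577.8 -137.   283.9  304.6   -7.7]
panel [ 577.6 -137.1  281.6  302.3   -7.6]
basket [467.4 313.6 227.1 302.5  -5.1]
basket [467.6 313.7 225.2 300.8  -5. ]
basket [467.6 313.6 223.  299.   -4.9]
lines rear [ 625.5 -142.8]
lines front [ 479.9 -123.2]
fit1 [559.2 -55.4]
fit2 [ 539.4 -210.4]
```

```bash
python3 -m creep '[[265,328,40,-19],[265,328,40,-19],[265,328,40,-19],[265,328,40,-19],[265,328,40,-19],[265,328,40,-19],[265,328,40,-19],[265,328,40,-19],[265,328,40,-19],[265,328,40,-19]]' 0.48 20
python3 -m creep '[[34,390,0,0],[34,390,0,0],[34,390,0,0],[34,390,0,0],[34,390,0,0],[34,390,0,0],[34,390,0,0],[34,390,0,0],[34,390,0,0],[34,390,0,0]]'
```

```text
time: 0.98
position: [0.4265, -0.3042, 0.2542]
tcp_rot: [3.141, 0.0, -0.075]
force: [0.2, 0.0, 0.0]
opening: 0.516
grip_force: 0.0
time: 1.82
position: [0.4592, 0.0899, 0.2543]
tcp_rot: [-3.139, -0.001, -0.068]
force: [-0.6, 0.2, -0.7]
opening: 0.519
grip_force: 0.0
```

```bash
python3 -m creep '[[2,183,-20,-1],[2,183,-60,-1],[2,183,-100,-1],[2,183,-140,-1],[2,183,-140,-1],[2,183,-140,-1],[2,183,-140,-1]]'
python3 - <<'E'
from h import *
c=shot('wrist','w1');cv2.imwrite('pics/w1b.png',c['pixels'][...,::-1])
s=telemetry.get_state();print(s['position'],s['tcp_rot'],s['force'])
T=np.array([.4639,.2726,.021]);a=np.radians(-4.7);u=np.array([np.cos(a),np.sin(a),0]);v=np.array([-u[1],u[0],0])
print(proj(c,[T+u*sx*.11+v*sy*.017 for sx,sy in((1,1),(1,-1),(-1,-1),(-1,1))]).round(0).tolist(), proj(c,s['position']))
E
```

```text
time: 2.4
position: [0.4574, 0.2695, 0.1086]
tcp_rot: [3.139, 0.009, -0.087]
force: [-1.3, -0.8, -0.1]
opening: 0.524
grip_force: 0.0
[0.45899645 0.26794637 0.11104761] [ 3.13932277  0.00617666 -0.08822176] [-0.32081173  0.28135488 -0.09440516]
[[229.0, 47.0], [274.0, 47.0], [271.0, 295.0], [236.0, 295.0]] [[259.46136969 236.75994941]]
```

View pics/w1b.png

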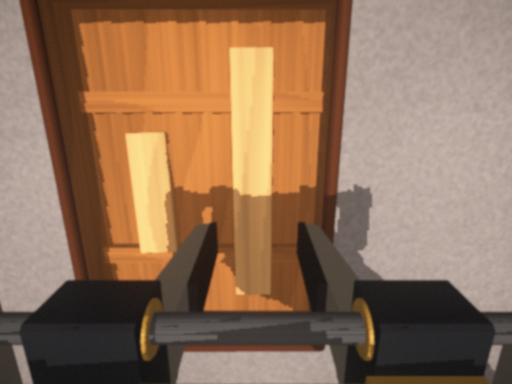

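The wrist view shows the slat at (230–273,47) to (236–270,295). That matches my projected estimate within 1–2 px, and the fingers straddle it. I'll descend.

```bash
python3 -m creep '[[3,3,-30,0],[3,3,-60,0],[3,3,-80,0],[3,3,-80,0],[3,3,-80,0],[3,3,-80,0],[3,3,-80,0]]'
```

```text
time: 3.03
position: [0.4663, 0.2703, 0.0362]
tcp_rot: [-3.14, -0.003, -0.093]
force: [-0.1, -0.3, 0.8]
opening: 0.519
grip_force: 0.0
```

```bash
python3 -m creep '[[-1,1,-14,0],[-1,1,-26,0],[-1,1,-26,0],[-1,1,-26,0]]'
python3 -m creep '[[0,0,0,0],[0,0,0,0],[0,0,0,0],[0,0,0,0],[0,0,0,0],[0,0,0,0]]' 0.9 25
python3 - <<'E'
from h import *
s=telemetry.get_state();print(s['position'],s['tcp_rot'],s['force'],s['opening'],s['grip_force'])
E
```

```text
time: 3.37
position: [0.4636, 0.2707, 0.008]
tcp_rot: [3.141, 0.001, -0.092]
force: [-0.9, -0.3, -0.4]
opening: 0.517
grip_force: 0.0
time: 3.87
position: [0.4641, 0.2712, 0.0085]
tcp_rot: [-3.141, -0.001, -0.092]
force: [-0.5, -0.5, 4.4]
opening: 0.368
grip_force: 25.0
[0.46412986 0.27122608 0.0084955 ] [-3.14113706e+00 -8.27797258e-04 -9.23036587e-02] [-0.47898398 -0.4993007   4.42462398] 0.3683132773028636 24.998217523097992
```

```bash
python3 -m creep '[[0,0,15,0],[0,0,40,0],[0,0,75,0],[0,0,110,0],[0,0,130,0],[0,0,130,0],[0,0,130,0],[0,0,130,0]]' 0.9 45
python3 -m creep '[[15,-35,0,-2],[50,-70,0,-2],[50,-110,0,-2],[50,-150,0,-2],[50,-190,0,-2],[50,-230,0,-2],[50,-270,0,-2],[50,-310,0,-2],[50,-350,0,-2],[50,-380,0,-2]]'
python3 -m creep '[[0,-20,-40,0],[0,-20,-60,0],[0,-20,-60,0],[0,-20,-60,0],[0,-20,-60,0],[0,-20,-60,0]]'
python3 - <<'E'
from h import *
c=shot('wrist','w2');shot('top','t2')
s=telemetry.get_state();print(s['position'],s['tcp_rot'],s['force'],s['opening'],s['grip_force'])
a=np.radians(-7.6);R=np.array([[np.cos(a),-np.sin(a),0],[np.sin(a),np.cos(a),0],[0,0,1]])
P=np.array([.5777,-.137,0])
print(proj(c,[P+R@np.array(p) for p in((.06,.018,.037),(.06,-.018,.037),(.025,.018,.037),(.025,-.018,.037),(.06,0.095,.043),(.06,.061,.043),(.06,-.061,.043),(.06,-.095,.043),(.15,.14,.012),(.15,-.14,.012),(.06,.125,.051),(.06,-.125,.051))]).round(0).tolist())
E
```

```text
time: 4.53
position: [0.4631, 0.2702, 0.1369]
tcp_rot: [3.14, 0.001, -0.093]
force: [-0.6, 0.3, -1.2]
opening: 0.361
grip_force: 45.0
time: 5.37
position: [0.5118, -0.1128, 0.1359]
tcp_rot: [3.141, 0.004, -0.13]
force: [0.2, -0.8, -0.3]
opening: 0.359
grip_force: 45.0
time: 5.87
position: [0.5147, -0.1279, 0.079]
tcp_rot: [-3.141, -0.002, -0.125]
force: [0.4, -0.2, -0.6]
opening: 0.363
grip_force: 45.0
[ 0.5147357  -0.12830252  0.0791934 ] [ 3.14137758e+00 -2.16063253e-03 -1.25656964e-01] [0.52129645 0.20402224 0.18482256] 0.36144005228912657 44.99634504318237
[[231.0, 25.0], [289.0, 25.0], [231.0, 84.0], [287.0, 85.0], [101.0, 21.0], [158.0, 22.0], [362.0, 23.0], [419.0, 24.0], [32.0, -131.0], [490.0, -127.0], [42.0, 18.0], [478.0, 21.0]]
```

View pics/w2.png

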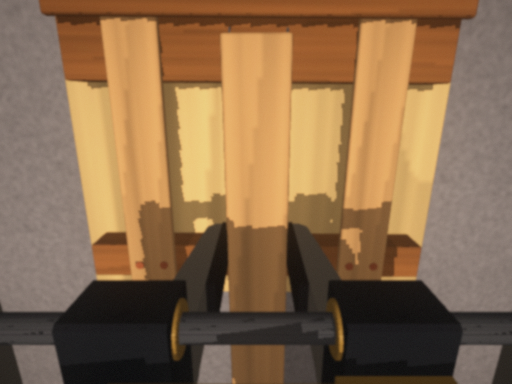

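The wrist view shows the slat tip at (221–291,33). It sits centrally between the fitted slats, whose rear ends are at (102–157,19) and (361–414,21), and short of the lapped board, whose edge is at row ~18. I'll check the slat's pose in the hand while lowering.

```bash
python3 - <<'E'
from h import *
c=load('w2'); a=np.radians(-7.2);u=np.array([np.cos(a),np.sin(a),0]);v=np.array([-u[1],u[0],0]);T=np.array([.5147,-.1281,.0918])
print(proj(c,[T+u*.11+v*.017,T+u*.11-v*.017,T+v*.017,T-v*.017]).round(1).tolist())
E
python3 -m creep '[[0,0,-20,-0.5],[0,0,-40,-0.5],[0,0,-45,-0.5],[0,0,-45,-0.5],[0,0,-45,-0.5]]'
python3 -m creep '[[0,0,-1,0],[0,0,-2,0],[0,0,-2,0],[0,0,-2,0]]'
```

```text
[[220.8, 31.2], [294.7, 31.2], [227.1, 247.5], [287.8, 247.6]]
time: 6.38
position: [0.5142, -0.1288, 0.0337]
tcp_rot: [3.142, -0.001, -0.135]
force: [-1.1, -1.0, 0.1]
opening: 0.361
grip_force: 45.0
time: 6.72
position: [0.514, -0.1292, 0.0314]
tcp_rot: [3.141, -0.001, -0.136]
force: [-0.0, 0.2, -0.3]
opening: 0.359
grip_force: 45.0
```

```bash
python3 -m creep '[[0,0,-0.5,0],[0,0,-1,0],[0,0,-1,0],[0,0,-1,0]]'
python3 -m creep '[[0,0,-0.5,0],[0,0,-1,0],[0,0,-1,0],[0,0,-1,0]]'
python3 - <<'E'
from h import *
c=shot('wrist','w3');d=shot('side','s3')
s=telemetry.get_state();print(s['position'],s['tcp_rot'],s['force'],s['wrist_torque'])
a=cv2.resize(c['pixels'][0:200,130:390],None,fx=2,fy=2,interpolation=cv2.INTER_CUBIC)
p=proj(d,[.55,-.13,.04])[0].astype(int);b=d['pixels'][max(0,p[1]-50):p[1]+50,p[0]-65:p[0]+65]
b=cv2.resize(b,(260*2,400),interpolation=cv2.INTER_CUBIC)[:,:280] if 0 else cv2.resize(b,(520,400),interpolation=cv2.INTER_CUBIC)
m=np.hstack([a,b]);cv2.imwrite('pics/m3.png',cv2.resize(m[...,::-1],(800,int(m.shape[0]*800/m.shape[1]))))
E
```

```text
time: 7.05
position: [0.514, -0.1292, 0.0305]
tcp_rot: [3.141, -0.0, -0.136]
force: [-1.8, 0.1, 4.6]
opening: 0.361
grip_force: 45.0
time: 7.38
position: [0.514, -0.1292, 0.0304]
tcp_rot: [3.141, -0.0, -0.136]
force: [-4.7, 0.1, 14.7]
opening: 0.358
grip_force: 45.0
[ 0.51397808 -0.1291657   0.03042872] [ 3.14073776e+00 -3.81691554e-04 -1.36057339e-01] [-3.86424494  0.40978819 15.5992045 ] [0.20806547 0.97057354 0.00658321]
```

View pics/m3.png

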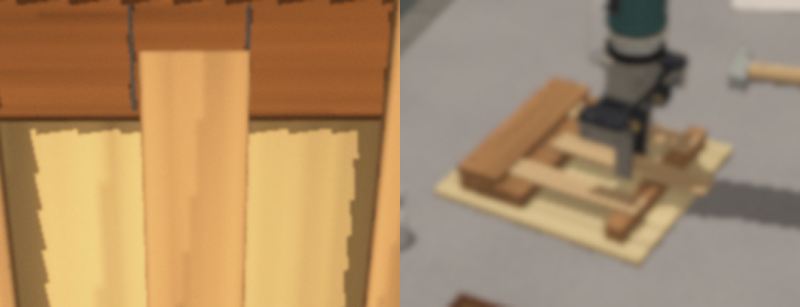

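In the left half of m3, the slat tip at (141–250,52) is straight and lies between the pencil lines at 133 and 249. It is about 1.4 mm too far to the right. It rests on the bearers at 15 N, so I'll ease the pressure, correct in y and slide in.

```bash
python3 -m creep '[[0,0,0.8,0],[0,1.4,0.8,0],[5,0.7,0.8,0],[11,0,0.8,0],[17,-0.8,0.8,0],[23,-1.6,0.8,0],[29,-2.4,0.8,0],[29,-2.4,0.8,0]]'
```

```text
time: 8.15
position: [0.5422, -0.1315, 0.0304]
tcp_rot: [3.141, 0.002, -0.136]
force: [-5.0, 0.1, 12.9]
opening: 0.36
grip_force: 45.0
```

```bash
python3 -m creep '[[5,-0.7,0.4,0],[10,-1.3,0.4,0],[15,-2,0.4,0],[20,-2.7,0.4,0],[20,-2.7,0.4,0],[20,-2.7,0.4,0]]'
python3 - <<'E'
from h import *
c=shot('wrist','w4')
a=cv2.resize(c['pixels'][0:200,130:390],None,fx=3,fy=3,interpolation=cv2.INTER_CUBIC)
cv2.imwrite('pics/m4.png',a[...,::-1])
E
```

```text
time: 8.65
position: [0.5629, -0.1341, 0.0305]
tcp_rot: [3.141, 0.0, -0.136]
force: [-1.8, 0.1, 5.6]
opening: 0.359
grip_force: 45.0
```

View pics/m4.png

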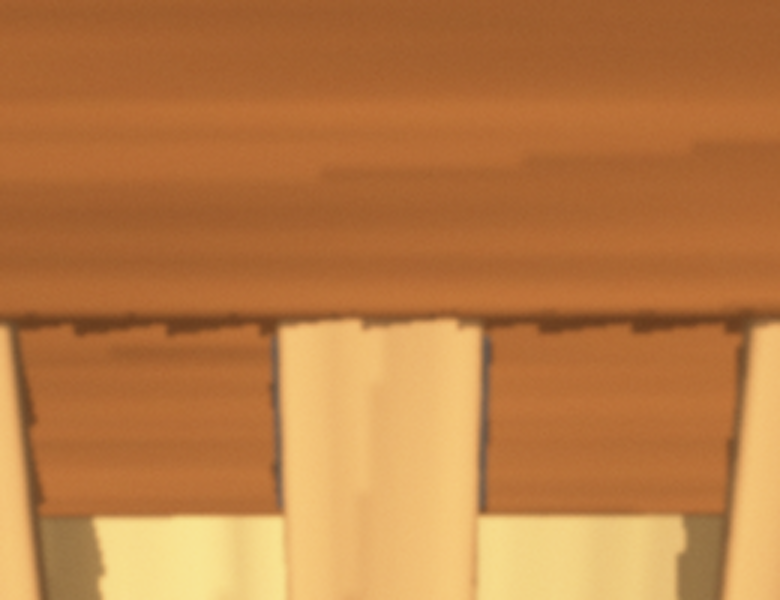

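The slat (278–484 at row 330) is under the lapped board, with a pencil line showing evenly on each side (275 and 487). It's centred and straight, so I'll creep forward to the butt.

```bash
python3 -m creep '[[1,-0.1,0,0],[2,-0.3,0,0],[3,-0.4,0,0],[4,-0.5,0,0],[4,-0.5,0,0],[4,-0.5,0,0]]'
python3 -m creep '[[0.5,-0.1,0,0],[1,-0.1,0,0],[1.5,-0.2,0,0],[1.5,-0.2,0,0],[1.5,-0.2,0,0]]'
```

```text
time: 9.2
position: [0.5655, -0.1344, 0.0305]
tcp_rot: [3.141, 0.003, -0.136]
force: [-4.7, 1.7, 9.0]
opening: 0.362
grip_force: 45.0
time: 9.62
position: [0.5668, -0.1346, 0.0305]
tcp_rot: [3.141, 0.003, -0.136]
force: [-5.3, 1.5, 10.1]
opening: 0.362
grip_force: 45.0
```

```bash
python3 -m creep '[[0.5,-0.1,0,0],[1,-0.1,0,0],[1.5,-0.2,0,0],[1.5,-0.2,0,0],[1.5,-0.2,0,0]]'
python3 -m creep '[[0.5,-0.1,0,0],[1,-0.1,0,0],[1.5,-0.2,0,0],[1.5,-0.2,0,0],[1.5,-0.2,0,0]]'
```

```text
time: 10.03
position: [0.5683, -0.1348, 0.0305]
tcp_rot: [3.141, 0.003, -0.136]
force: [-5.6, 0.7, 9.8]
opening: 0.366
grip_force: 45.0
time: 10.45
position: [0.5699, -0.135, 0.0305]
tcp_rot: [3.141, 0.003, -0.136]
force: [-4.9, -0.0, 8.9]
opening: 0.359
grip_force: 45.0
```

```bash
python3 -m creep '[[0.5,-0.1,0,0],[1,-0.1,0,0],[1.5,-0.2,0,0],[1.5,-0.2,0,0],[1.5,-0.2,0,0]]'
python3 - <<'E'
from h import *
c=shot('wrist','w5');d=shot('top','t5')
s=telemetry.get_state();print(s['position'],s['force'],s['wrist_torque'])
im=d['pixels'][160:250,260:370];b=cv2.resize(im,(540,442),interpolation=cv2.INTER_CUBIC)
cv2.imwrite('pics/m5.png',b[...,::-1])
E
```

```text
time: 10.87
position: [0.5699, -0.135, 0.0305]
tcp_rot: [3.141, 0.006, -0.136]
force: [-9.1, 1.2, 13.6]
opening: 0.361
grip_force: 45.0
[ 0.56989585 -0.13500264  0.03047432] [-8.77455522  2.32483067 13.38593561] [ 0.42366466  2.07709496 -0.00308753]
```

```bash
python3 -m creep '[[0.5,-0.1,0,0],[1,-0.1,0,0],[1.5,-0.2,0,0],[1.5,-0.2,0,0],[1.5,-0.2,0,0]]'
python3 - <<'E'
from h import *
c=shot('wrist','w6');d=shot('top','t6')
s=telemetry.get_state();print(s['position'],s['tcp_rot'],s['force'],s['wrist_torque'])
# front end of slats seen from above
for n in ('top','side'):pass
im=d['pixels'][160:250,260:370];b=cv2.resize(im,(440,360),interpolation=cv2.INTER_CUBIC)
a=cv2.resize(c['pixels'][0:240,130:390],(390,360),interpolation=cv2.INTER_CUBIC)
m=np.hstack([a,b]);cv2.imwrite('pics/m6.png',cv2.resize(m,(800,347))[...,::-1])
E
```

```text
time: 11.38
position: [0.5699, -0.135, 0.0305]
tcp_rot: [3.14, 0.009, -0.136]
force: [-13.2, 1.6, 18.3]
opening: 0.362
grip_force: 45.0
[ 0.56987471 -0.13501846  0.03044222] [ 3.14045002  0.0092917  -0.13620012] [-12.94382039   2.87518883  17.63346533] [0.52521171 2.9434059  0.01223098]
```

View pics/m6.png

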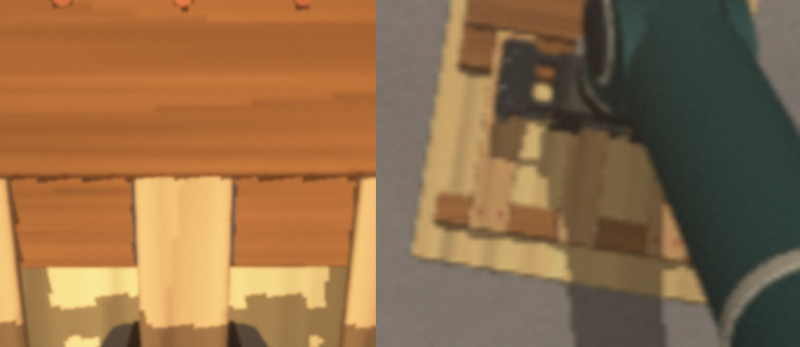

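The position has stalled at x = 0.570 with the force rising, so the slat is butted home. It sits centred between the pencil lines at (134/234,215) with the board down. I'll relax the forward push a little, keep the downward press and hand in.

```bash
python3 -m creep '[[-1,0.1,0,0],[-2,0.3,-0.2,0],[-2,0.3,-0.2,0],[-2,0.3,-0.2,0],[-2,0.3,-0.2,0],[-2,0.3,-0.2,0]]'
python3 -c "
from h import *
s=telemetry.get_state();print(s['position'],s['tcp_rot'],s['force'],s['grip_force'],abs(np.array(s['joint_vel'])).max())
print(r.sign_off())"
```

```text
time: 11.98
position: [0.5699, -0.135, 0.0305]
tcp_rot: [3.141, 0.005, -0.136]
force: [-8.3, 2.1, 12.9]
opening: 0.36
grip_force: 45.0
[ 0.56987498 -0.13499191  0.03047725] [ 3.14080053  0.0050641  -0.13609194] [-8.34138221  2.10761384 12.93686956] 45.00123202800751 0.0038253884747158364
the job is handed in; nothing more can be done
None
```

The slat is butted home under the lapped board in the middle bay, straight and centred between its pencil lines. It was handed in at about 12 s while held at 45 N grip and pressed down with about 13 N; sign-off returned no verdict.

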